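# Start up the laboratory analyser from its bench controls

### The job

Start the analyser: press down the raised end of the rocker switch on the power unit until it has tipped right over, then press the round key on the console fully down, and then the long bar-shaped key fully down. Leave the square keys alone, do not shift the power unit, and do not move or pick up the glassware and the spatula standing around; everything is done by pressing with the fingertips.

Things in the scene. Friction and masses are not known exactly. Their poses are not given: they have to be found in the camera images.
- power_unit: White metal box 120 x 110 x 70 mm (x, y, z), about 1.5 kg, loose on the bench on rubber feet (slides if shoved sideways), with slotted vents and a grey rocker switch in the middle of its flat top. Origin at the centre of its underside, z up; the rocker's length runs along its x axis. It stands left or right of the console.
- rocker_raised_end (a point): Point to press: top of the raised facet, 21 mm from the pivot, moving with the rocker. The rocker is a shallow V of two facets, each 32 mm long, 30 mm wide; the pivot lies across the unit's middle, 77 mm above the bench. The raised end points to the unit's +x, away from the robot; this point is about 88 mm above the bench at first, 81 mm (facet level) once tipped over.
- rocker (a joint): Angle of the rocker, rad: 0 to 0.05 at the start (off, +x end raised), 0.36 = tipped right over (on, +x facet level, other end raised). Needs about 4.5 N at the pressing point and stays where it is left.
- console: Fixed white console 190 x 250 mm (x, y) with a flat key deck 45 mm above the bench on its -x half and a sloping green display, up to 71 mm high, along its +x half. Origin at the centre of its underside, z up. Four off-white keys stand in one row along the console's y axis, 35 mm from the origin towards -x, 54 mm apart, in any order. All key tops are 59 mm above the bench when up, 53 mm when down; black bezels 4 mm high surround them.
- round_key_top (a point): Centre of the top of the round key (30 mm diameter), the only round one. Pressed straight down.
- round_key (a joint): Round key: latching push key without spring-back: 0 = up, 0.006 m = fully down; it needs about 4 N to move and stays as far down as it is pushed
- bar_key_top (a point): Centre of the top of the long bar-shaped key (56 mm along the console's x, 20 mm wide). Pressed straight down.
- bar_key (a joint): Bar key: latching push key without spring-back: 0 = up, 0.006 m = fully down; it needs about 4 N to move and stays as far down as it is pushed
- square_key_a_top (a point): Centre of the top of one of the two square keys (26 x 26 mm), which are to be left alone.
- square_key_a (a joint): Square key: latching push key without spring-back: 0 = up, 0.006 m = fully down; it needs about 4 N to move and stays as far down as it is pushed
- square_key_b_top (a point): Centre of the top of the other square key (26 x 26 mm), to be left alone.
- square_key_b (a joint): Square key: latching push key without spring-back: 0 = up, 0.006 m = fully down; it needs about 4 N to move and stays as far down as it is pushed
- jar: Amber jar with a white cap, 50 mm diameter, 65 mm high, loose, beyond the power unit. Origin at the centre of its underside, z up.
- vial: Small amber vial, 25 mm diameter, 48 mm high, loose, on the robot's side of the power unit. Origin at the centre of its underside, z up.
- beaker: Glass beaker, 56 mm diameter, 70 mm high, loose, beyond the console. Origin at the centre of its underside, z up.
- spatula: Flat steel spatula 130 x 12 x 6 mm lying along its own y axis, loose, on the robot's side of the console. Origin at the centre of its underside.
Things that resemble listed ones, but are neither listed nor needed, are in the scene too. Leave any red look-alike of the jar alone. Leave any turquoise look-alike of the vial alone.

How it is judged:
On the way, in this order (a step that is already met when the one before it is completed fails the run):
1. the rocker is tipped right over (value of joint rocker above 0.3 rad), for 0.1 s.
2. the round key is fully down (value of joint round_key above 0.0048 m), for 0.1 s.
3. the bar key is fully down (value of joint bar_key above 0.0048 m), for 0.1 s.
At the end, for the whole second after the job is handed in: The rocker is past 0.30 of its 0.36 rad, the round and the bar key are at least 4.8 of 6 mm down, both square keys are less than 2 mm down, and the power unit, jar, vial, beaker and spatula are at rest within 15 mm of where they were, the glassware tilted less than 0.3 rad (value of joint rocker above 0.3 rad and value of joint each of round_key, bar_key above 0.0048 m and value of joint each of square_key_a, square_key_b below 0.002 m and linear speed of each of jar, beaker, vial, spatula, power_unit below 0.01 m/s and distance of each of jar, beaker, vial, spatula, power_unit from where it was at the start of the episode below 0.015 m and angle between each of jar, beaker, vial's own z axis and vertical below 0.3 rad); the robot touches nothing.
It fails at once if the round key pressed before the rocker is over (value of joint round_key above 0.003 m and value of joint rocker below 0.25 rad).
It fails at once if the bar key pressed before the round key is down (value of joint bar_key above 0.003 m and value of joint round_key below 0.0045 m).
It fails at once if a square key pressed (value of joint any of square_key_a, square_key_b above 0.002 m).
It fails at once if the power unit, glassware or spatula shifted more than 15 mm, lifted or tipped (not (distance of each of jar, beaker, vial, spatula, power_unit from where it was at the start of the episode below 0.015 m and angle between each of jar, beaker, vial's own z axis and vertical below 0.3 rad)).
It also fails if it takes over 43 s, if anything falls off the work surface, if the arm or the gripper's body presses on something with over 40 N, if the wrist force passes 120 N, or if a joint passes its speed limit or range.

### The arm

A 6-joint arm with a two-finger parallel gripper is mounted at the origin on the work surface. World frame = base frame: x ahead of the robot, y to its left, z up, the work surface at z = 0. Lengths are in m, angles in rad, forces in N, time in s.
With the tool pointing down it reaches from about 0.35 to 0.875 m from the base axis. Payload 15.5 kg.
Tool frame: the origin (TCP) lies between the finger pads; the fingertips stand 19 mm ahead of it and the grasp point (between the pads) is the TCP (robot.tcp_to_tips is the z of the fingertips in the tool frame, in m); z points along the fingers, y is the line along which they close (so a half turn about z gives the same grasp; the last joint's range is limited). The gripper opens to 85 mm and grips with 20 to 120 N. Pads are 22 mm wide; open, the fingers measure 114 mm over their backs; the gripper's body (76 mm by 85 mm) begins 54 mm behind the grasp point. The pads swing forward as they close: fully open they stand 13 mm farther back than shut.
Start: joints at [1.25, 0.494, 1.345, -0, 1.302, -0.096], TCP at [0.14, 0.609, 0.25] pointing down, gripper open.
Joint ranges: [-2.91, 2.91], [-0.82, 2.16], [0.22, 2.67], [-1.22, 4.37], [0.12, 2.79], [-3.08, 3.08]. Speed limits (rad/s): [1.89, 1.89, 2.57, 3.01, 3.01, 3.01].

### API

Orientations are given as a rotation vector (axis times angle).
In Python, from cell import robot gives the robot as it stands.
- The arm moves only by the tool arm_command, never from a script. Its argument "commands" is a list that holds one entry, the list of rows, each a list of 5 numbers: the shift along the tool's x, y, z in mm, then the turn about the tool's z in rad, then the closure, from -1 (fully open) to 1 (shut), so that 0 is half open. In form: [[[x, y, z, roll, gripper], ...]]. A call has 1 to 12 rows; each row shifts and turns the commanded pose from where the row before left it, along the tool's axes as they then stand; what a row does not reach is not made up. A row lasts 1/8 s, in which the tool goes at most 62.5 mm and 10.7 degrees, less where a joint would pass 70% of its speed; a pose out of reach is approached as far as the arm can. A call is refused whole if a number of a shift passes 62.5 or a number of a turn 0.188, either way. A call with a gripper value outside its range is refused whole. The fingers move at their own pace and stop on an object; "force" is the grip in N (left out, the last holds). Time passes only in rows, so rows that do not move let the fingers close. It gives the time, the measured TCP pose, the force, the opening and the grip force at its end, in the units of the state.
- robot.get_state(): the state, without advancing time (a new reading comes with each control period).
- robot.grab_frame(name): name is "side" or "top"; returns a dict with "image" (400x640x3 uint8, blue, green, red), "camera_matrix" (3x3 intrinsics, pixels), "world_from_camera" (4x4, takes a point from camera to world coordinates). Camera axes: x right, y down, z forward; pixel columns grow to the right and rows downward; lengths in m; the calibration is good to about 2 mm. A picture is of the moment at which its call begins. There is no depth.
- robot.hand_in(): hands the job in; it is judged then, once.
Trained networks look in the newest picture that a camera, given by its name, has taken for a name from the list of things; names that differ only in an ending like _2 or _b are one class to them, and where a whole thing is asked for, a point or a joint stands for the part that bears it (a point fixed in the world has none). Each returns a list of dicts, best first, with "p" (0 to 1); they miss things now and then, are a little off and sometimes report something else, mostly with a low value. They report only what shows in the picture. A call takes as long as a camera call. They do not tell look-alikes from the thing itself.
- robot.find_in(camera, label): "position" ([column, row] in pixels, amid what is visible of it).
The state is a dict: "time": time; "q": joint angles; "dq": joint speeds; "effort": joint torques, N m; "position": TCP position; "tool_rot": TCP orientation; "ft_force": force on the tool from outside, world axes, zero at the start; "wrist_torque": the same for the moment, N m; "finger_gap": finger opening in m; "finger_force": force on a finger pad.
Only numpy, scipy, OpenCV 4.12 (cv2) and the standard library are available. Lean on these libraries where they do the work, as an engineer would, in place of code of your own. Each camera call takes 0.05 s, during which the arm holds its last target. There are 200 camera calls.

## Working session

There is one attempt and no reset: what is moved stays moved. The work goes in short steps, Python scripts to look and compute and a tool call to move; the robot and the scene stay as the last step left them, time stands still between calls to the robot, and variables do not carry over. Pictures are saved under pics/ and viewed, at most 10 in all, crops included, and the job is handed in when it is done.

Besides the shell and the picture viewer there is one more tool, called after "Request:" in YAML: its name, and indented under it one key for each argument. arm_command: Moves the arm, as the interface text tells. Its arguments: {"type":"object","properties":{"commands":{"type":"array","items":{"type":"array","items":{"type":"array","items":{"type":"number"}}}},"force":{"type":"number"}},"required":["commands"]}

```bash
mkdir -p pics; cat > h.py <<'E'
from cell import robot
import numpy as np, cv2
def proj(f,p):
    T=np.linalg.inv(f["world_from_camera"]);c=T[:3,:3]@np.array(p)+T[:3,3];u=f["camera_matrix"]@c;return u[:2]/u[2]
def back(f,uv,z):
    W=np.array(f["world_from_camera"]);d=W[:3,:3]@np.linalg.inv(f["camera_matrix"])@[uv[0],uv[1],1];o=W[:3,3]
    return o+d*(z-o[2])/d[2]
E
python3 - <<'E'
from h import *
for c in("top","side"):
    f=robot.grab_frame(c);cv2.imwrite(f"pics/{c}0.png",f["image"])
    print(c,np.round(f["world_from_camera"],3).tolist())
    for l,z in(("rocker_raised_end",.088),("round_key_top",.059),("bar_key_top",.059),("square_key_a_top",.059),("power_unit",.04),("console",.045)):
        print(l,[(round(d["p"],2),np.round(d["position"]).tolist(),np.round(back(f,d["position"],z),3).tolist()) for d in robot.find_in(c,l)[:3]])
s=robot.get_state();print(s["time"],s["position"],s["tool_rot"],s["ft_force"],s["finger_gap"])
E
```

```text
top [[0.006, -0.997, 0.079, 0.552], [-1.0, -0.007, -0.017, 0.013], [0.017, -0.079, -0.997, 0.773], [0.0, 0.0, 0.0, 1.0]]
rocker_raised_end [(0.89, [398.0, 197.0], [0.605, -0.145, 0.088]), (0.59, [204.0, 263.0], [0.48, 0.216, 0.088])]
round_key_top [(0.56, [254.0, 234.0], [0.534, 0.13, 0.059])]
bar_key_top [(0.75, [177.0, 210.0], [0.578, 0.28, 0.059])]
square_key_a_top [(0.6, [229.0, 226.0], [0.549, 0.178, 0.059])]
power_unit [(0.6, [395.0, 204.0], [0.596, -0.149, 0.04])]
console [(0.6, [223.0, 199.0], [0.601, 0.195, 0.045])]
side [[0.962, -0.136, 0.236, 0.388], [-0.272, -0.524, 0.807, -0.717], [0.014, -0.841, -0.542, 0.569], [0.0, 0.0, 0.0, 1.0]]
rocker_raised_end [(0.85, [339.0, 240.0], [0.597, -0.158, 0.088])]
round_key_top [(0.67, [282.0, 189.0], [0.532, 0.112, 0.059])]
bar_key_top [(0.43, [287.0, 162.0], [0.574, 0.256, 0.059])]
square_key_a_top [(0.62, [284.0, 175.0], [0.553, 0.183, 0.059])]
power_unit [(0.85, [338.0, 255.0], [0.598, -0.15, 0.04]), (0.24, [251.0, 188.0], [0.457, 0.171, 0.04])]
console [(0.75, [306.0, 187.0], [0.601, 0.126, 0.045])]
0.7 [0.13990857 0.60912834 0.25028875] [ 3.53876618e-01  3.12158271e+00 -2.30301695e-05] [ 1.14795961  0.27874292 -0.40506645] 0.08552331322506355
```

View pics/top0.png

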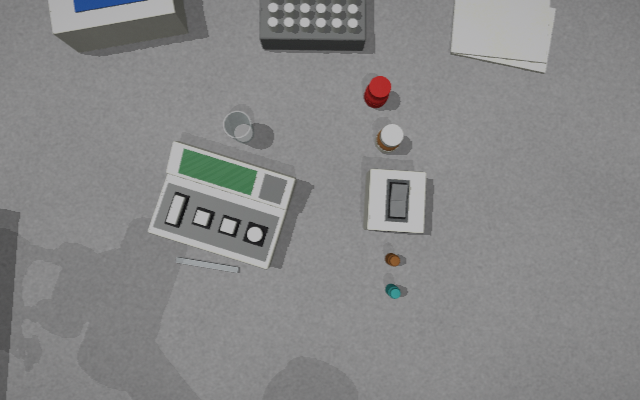

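View pics/side0.png

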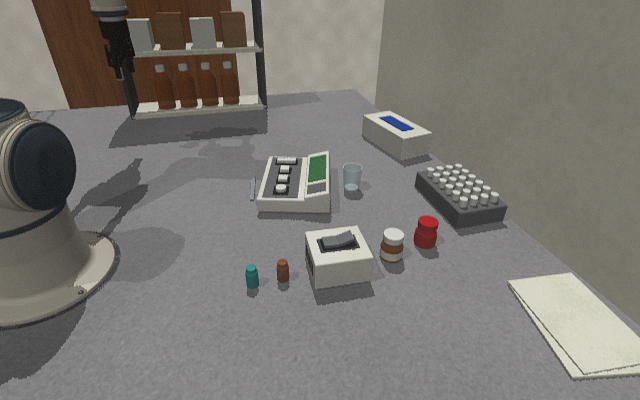

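The top view shows the console on the left. Its keys are the bar (177,210), squares (202,217) and (229,226), and round (255,234). The power unit is at (397,201), with its rocker at about (398,200). The vial is amber (393,260) and its look-alike turquoise. The jar has a white cap (390,137) and its look-alike is red. The only round key is at (255,234) and the only long one at (177,210). I'll measure these and confirm them in an enlarged crop.

```bash
cat > m.py <<'E'
from h import *
f=robot.grab_frame("top");im=f["image"];g=im.min(2)
def blobs(x0,x1,y0,y1,t,amin):
    b=(g[y0:y1,x0:x1]>t).astype(np.uint8)
    n,l,s,c=cv2.connectedComponentsWithStats(b,connectivity=4)
    return [((l==i).astype(np.uint8),s[i],c[i]+[x0,y0]) for i in range(1,n) if s[i,4]>=amin]
P=[]
for m,s,c in blobs(160,272,188,248,185,40):
    print("key",s.tolist(),np.round(c,1).tolist(),np.round(back(f,c,.059),4).tolist())
for m,s,c in blobs(355,435,160,245,170,800):
    m=cv2.morphologyEx(m,cv2.MORPH_CLOSE,np.ones((35,35)))
    r=cv2.minAreaRect(cv2.findNonZero(m));q=cv2.boxPoints(r)+[355,160]
    w=np.array([back(f,p,.07) for p in q]);print("unit",r,np.round(w,3).tolist(),np.round(w.mean(0),4).tolist())
k=cv2.resize(im[150:280,140:300],None,fx=5,fy=5,interpolation=cv2.INTER_CUBIC)[:,:400*2]
u=cv2.resize(im[160:245,355,None] if 0 else im[155:245,350:450],None,fx=6,fy=6,interpolation=cv2.INTER_CUBIC)
s=cv2.resize(im[175:275,140:300],None,fx=3,fy=3,interpolation=cv2.INTER_CUBIC)
o=np.zeros((540,800,3),np.uint8);o[:300,:480]=s;o[:360,480:800]=cv2.resize(im[155:245,358:438],None,fx=4,fy=4,interpolation=cv2.INTER_CUBIC)
cv2.imwrite("pics/crop1.png",o[:360])
E
python3 m.py
```

```text
key [35, 0, 77, 26, 454] [237.8, 199.2] [0.6007, 0.1621, 0.059]
key [92, 0, 8, 12, 59] [255.8, 192.7] [0.6137, 0.1274, 0.059]
key [38, 24, 10, 12, 62] [202.7, 216.8] [0.566, 0.229, 0.059]
key [62, 31, 13, 13, 97] [228.0, 224.9] [0.5508, 0.1797, 0.059]
key [88, 39, 13, 14, 126] [254.2, 233.7] [0.5341, 0.1289, 0.059]
unit ((39.5, 42.0), (84.0, 79.0), 90.0) [[0.678, -0.065, 0.07], [0.679, -0.22, 0.07], [0.517, -0.217, 0.07], [0.516, -0.065, 0.07]] [0.5974, -0.1417, 0.07]
```

View pics/crop1.png

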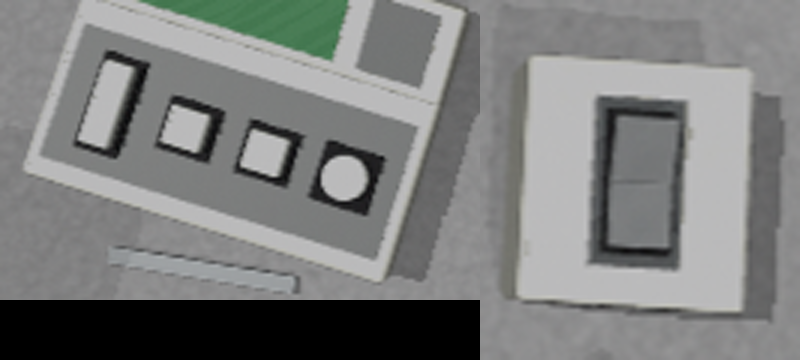

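The crop confirms the round key at pixel (255,234), the bar key at (176,210), and the rocker hinge at (398.5,200.8), with its raised end towards (399,184). Now I'll work out the moves.

```bash
cat > t.py <<'E'
from h import *
from scipy.spatial.transform import Rotation as R
f=robot.grab_frame("top")
K=np.array([back(f,p,.059) for p in([176,209.7],[202.5,217],[228.2,225],[254.6,234])])
c=K.mean(0);t=np.array([-81,-27,27,81])/1000;d=(t[:,None]*K).sum(0);print("spacing scale",np.linalg.norm(d)/(t@t));d/=np.linalg.norm(d)
print("keys raw",K[:,:2].round(4).tolist());KF=c+t[:,None]*d;print("fit",KF[:,:2].round(4).tolist(),"yaw",np.arctan2(d[0],-d[1]))
h=back(f,[398.5,200.8],.077);a=back(f,[399.3,184],.09);b=back(f,[398.3,217],.079)
U=[back(f,p,.07) for p in([370,169.3],[426,172],[423.8,233],[368.3,229.6])]
print("unit",np.round(U,3)[:,:2].tolist(),np.mean(U,0).round(4),"hinge",h.round(4),"ends",a.round(3),b.round(3))
s=robot.get_state();Rt=R.from_rotvec(s["tool_rot"]);print(s["time"],Rt.as_matrix().round(3).tolist(),robot.tcp_to_tips)
E
python3 t.py
```

```text
spacing scale 0.982407588587518
keys raw [[0.5795, 0.2807], [0.5657, 0.2293], [0.5505, 0.1793], [0.5335, 0.1281]]
fit [[0.5807, 0.2819], [0.5651, 0.2302], [0.5495, 0.1785], [0.5339, 0.1268]] yaw -0.29266842354395745
unit [[0.66, -0.095], [0.656, -0.204], [0.537, -0.197], [0.543, -0.091]] [ 0.5991 -0.1466  0.07  ] hinge [ 0.5986 -0.1478  0.077 ] ends [ 0.629 -0.147  0.09 ] [ 0.568 -0.147  0.079]
0.8 [[-0.975, 0.224, 0.0], [0.224, 0.975, 0.0], [-0.0, 0.0, -1.0]] 0.019
```

Request:
arm_command:
  commands:
    - [[0,0,0,-0.186,1],[-28,-41,0,0,1],[-28,-41,0,0,1],[-28,-41,0,0,1],[-28,-41,0,0,1],[-28,-41,0,0,1],[-28,-41,0,0,1],[-28,-41,0,0,1],[-28,-41,0,0,1],[-28,-41,0,0,1],[-28,-41,0,0,1],[-28,-41,0,0,1]]
  force: 60

```text
time: 2.3
position: [0.4305, 0.1448, 0.2505]
tool_rot: [0.063, 3.14, 0.0]
ft_force: [0.4, 1.0, 0.1]
finger_gap: -0.0003
finger_force: 0.0
```

Request:
arm_command:
  commands:
    - [[-28,-41,0,0,1],[-28,-41,0,0,1],[-28,-41,0,0,1],[-28,-41,0,0,1],[-28,-41,0,0,1],[-28,-41,0,0,1],[0,0,0,0,1],[0,0,0,0,1]]

```text
time: 3.3
position: [0.5874, -0.1061, 0.25]
tool_rot: [-0.063, -3.14, -0.001]
ft_force: [-0.4, -0.0, 0.1]
finger_gap: -0.0002
finger_force: 0.0
```

Request:
arm_command:
  commands:
    - [[-18,-20,0,0,1],[-17,-21,0,0,1],[0,0,40,0,1],[0,0,40,0,1],[0,0,34,0,1],[0,0,0,0,1],[0,0,0,0,1]]

```text
time: 4.18
position: [0.6217, -0.1482, 0.1378]
tool_rot: [0.061, 3.14, -0.001]
ft_force: [-0.0, -0.2, 0.7]
finger_gap: 0.0002
finger_force: 0.0
```

```bash
python3 - <<'E'
from h import *
s=robot.get_state();print(s["time"],s["position"].round(4),s["ft_force"].round(2))
A=[]
for c,(x,y) in(("top",(340,140)),("side",(280,180))):
    f=robot.grab_frame(c);im=f["image"].copy()
    for p in([.621,-.148,.088],[s["position"][0],s["position"][1],s["position"][2]-.019]):
        print(c,proj(f,p).round(1))
    A.append(cv2.resize(im[y:y+110,x:x+110],(400,400),interpolation=cv2.INTER_CUBIC))
cv2.imwrite("pics/n1.png",np.hstack(A))
E
```

```text
4.175 [ 0.6217 -0.1482  0.1378] [-0.02 -0.2   0.69]
top [399.8 188.6]
top [403.9 186.5]
side [348.7 234.9]
side [349.9 222.8]
```

View pics/n1.png

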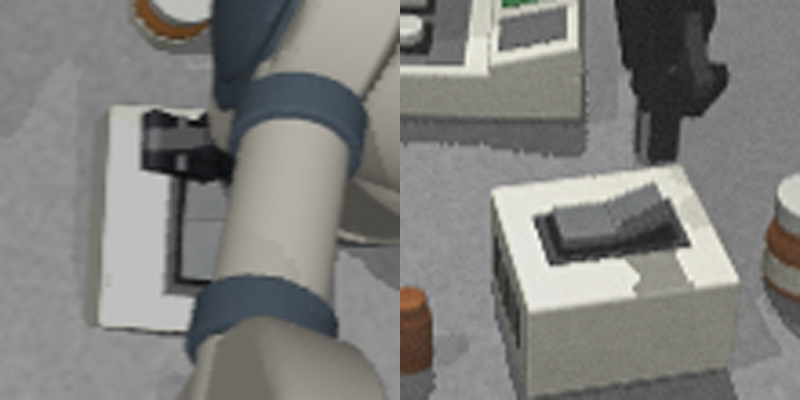

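The tip hangs right over the raised facet (in the side view the tip is at (350,224), the facet at (349,235)). I'm pressing.

Request:
arm_command:
  commands:
    - [[0,0,12,0,1],[0,0,10,0,1],[0,0,4,0,1],[0,0,4,0,1],[0,0,3,0,1],[0,0,2,0,1],[0,0,0,0,1]]

```text
time: 5.15
position: [0.621, -0.1487, 0.1012]
tool_rot: [-0.063, -3.141, -0.0]
ft_force: [0.5, 0.8, 1.9]
finger_gap: -0.0001
finger_force: 0.8
```

Request:
arm_command:
  commands:
    - [[0,0,1,0,1],[0,0,1,0,1],[0,0,0,0,1]]

```text
time: 5.52
position: [0.6212, -0.1487, 0.0998]
tool_rot: [0.063, 3.141, -0.0]
ft_force: [0.5, -0.2, 10.6]
finger_gap: 0.0002
finger_force: 5.4
```

Request:
arm_command:
  commands:
    - [[0,0,0.7,0,1],[0,0,0,0,1],[0,0,0,0,1]]

```text
time: 5.9
position: [0.6213, -0.1487, 0.0997]
tool_rot: [0.062, 3.14, -0.001]
ft_force: [-3.5, 1.1, 19.6]
finger_gap: -0.0005
finger_force: 9.6
```

Request:
arm_command:
  commands:
    - [[0,0,-10,0,1],[0,0,-30,0,1],[0,0,-30,0,1],[0,0,0,0,1],[44,50,0,0,1],[44,50,0,0,1],[0,50,0,0,1],[0,50,0,0,1],[0,50,0,0,1],[0,0,0,0,1],[0,0,0,0,1]]

```text
time: 7.28
position: [0.5478, 0.0981, 0.168]
tool_rot: [-0.061, -3.14, 0.001]
ft_force: [-0.1, 0.1, 0.6]
finger_gap: -0.0
finger_force: 0.0
```

```bash
cat > n.py <<'E'
from h import *
import sys
n,tx,ty,kx,ky,sx,sy,w=sys.argv[1],*map(float,sys.argv[2:8]),int(sys.argv[8])
s=robot.get_state();p=s["position"];print(s["time"],p.round(4),s["ft_force"].round(2))
A=[]
for c,x,y in(("top",int(kx),int(ky)),("side",int(sx),int(sy))):
    f=robot.grab_frame(c);print(c,"target",proj(f,[tx,ty,.059]).round(1),"tip",proj(f,[p[0],p[1],p[2]-.019]).round(1))
    A.append(cv2.resize(f["image"][y:y+w,x:x+w],(400,400),interpolation=cv2.INTER_CUBIC))
cv2.imwrite(f"pics/{n}.png",np.hstack(A))
E
python3 n.py n2 .5339 .1268 330 140 250 150 130
```

```text
7.275 [0.5478 0.0981 0.168 ] [-0.07  0.07  0.61]
top target [255.3 233.8] tip [263.9 227. ]
side target [281.6 186. ] tip [288.  159.5]
```

View pics/n2.png

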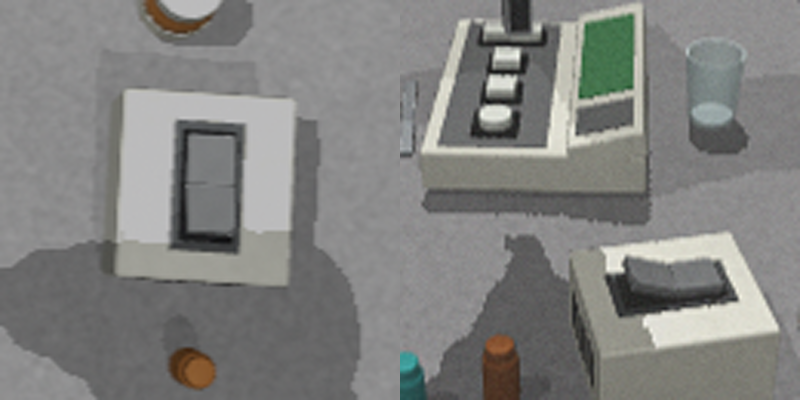

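The rocker is over: its far facet is level and the near end raised (side view at (345,238)). The round key shows at side (281,187), and the computed position projects to (281.6,186).

Request:
arm_command:
  commands:
    - [[15,28,0,0,1],[0,0,40,0,1],[0,0,25,0,1],[0,0,0,0,1],[0,0,0,0,1]]

```text
time: 8.0
position: [0.535, 0.1263, 0.1044]
tool_rot: [0.064, 3.14, 0.0]
ft_force: [-0.6, 0.1, 0.2]
finger_gap: 0.0003
finger_force: 0.0
```

```bash
python3 n.py n3 .5339 .1268 200 180 240 130 100
```

```text
8.0 [0.535  0.1263 0.1044] [-0.59  0.14  0.19]
top target [255.3 233.8] tip [253.2 233.6]
side target [281.6 186. ] tip [281.7 177.3]
```

View pics/n3.png

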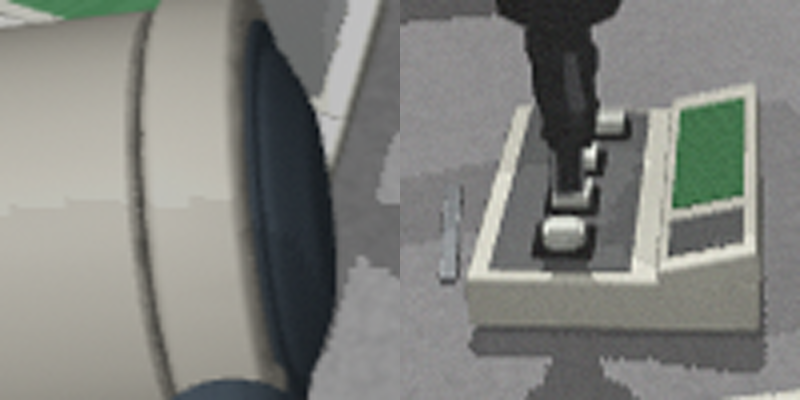

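In side view the tip is at (282,177.5), straight over the round key at (281,187). I'm pressing it.

Request:
arm_command:
  commands:
    - [[0,0,14,0,1],[0,0,8,0,1],[0,0,3,0,1],[0,0,3,0,1],[0,0,2,0,1],[0,0,1,0,1],[0,0,1,0,1],[0,0,0,0,1]]

```text
time: 9.1
position: [0.5344, 0.1269, 0.0718]
tool_rot: [-0.062, -3.141, -0.0]
ft_force: [-4.5, -0.3, 8.2]
finger_gap: -0.0002
finger_force: 4.0
```

Request:
arm_command:
  commands:
    - [[0,0,1,0,1],[0,0,0,0,1],[0,0,0,0,1]]

```text
time: 9.48
position: [0.5344, 0.1269, 0.0715]
tool_rot: [0.062, 3.14, 0.0]
ft_force: [-9.0, -0.6, 23.5]
finger_gap: -0.0001
finger_force: 11.5
```

The force rise to 23 N with the tip at 52.5 mm shows the round key at its stop. I'm lifting and moving over to the bar key.

Request:
arm_command:
  commands:
    - [[0,0,-12,0,1],[0,0,-30,0,1],[0,0,0,0,1],[-10,39,0,0,1],[-10,39,0,0,1],[-10,39,0,0,1],[-9,39,0,0,1],[0,0,0,0,1],[0,0,8,0,1],[0,0,0,0,1],[0,0,0,0,1]]

```text
time: 10.85
position: [0.5796, 0.2805, 0.1045]
tool_rot: [-0.064, -3.141, 0.0]
ft_force: [-0.0, 0.2, 0.5]
finger_gap: 0.0001
finger_force: 0.0
```

```bash
python3 n.py n4 .580 .281 200 180 240 110 100
```

```text
10.85 [0.5796 0.2805 0.1045] [-0.03  0.24  0.55]
top target [175.9 209.4] tip [170.8 209.1]
side target [286.8 158.4] tip [286.4 150.4]
```

View pics/n4.png

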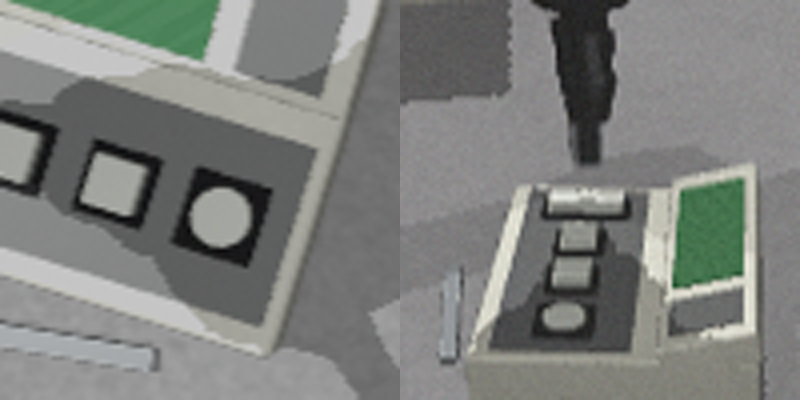

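The round key now sits low in its bezel. The tip (side 287,150) is centred over the bar key (287,159). I'm pressing.

Request:
arm_command:
  commands:
    - [[0,-2,14,0,1],[0,0,8,0,1],[0,0,3,0,1],[0,0,3,0,1],[0,0,2,0,1],[0,0,1,0,1],[0,0,1,0,1],[0,0,0,0,1]]

```text
time: 11.95
position: [0.5797, 0.2793, 0.0726]
tool_rot: [0.062, 3.141, 0.0]
ft_force: [-1.1, 0.0, 0.7]
finger_gap: -0.0001
finger_force: 0.1
```

Request:
arm_command:
  commands:
    - [[0,0,1,0,1],[0,0,0.5,0,1],[0,0,0,0,1]]

```text
time: 12.32
position: [0.5798, 0.2794, 0.0718]
tool_rot: [0.062, 3.14, 0.001]
ft_force: [-3.7, -1.5, 13.2]
finger_gap: -0.0001
finger_force: 6.8
```

Request:
arm_command:
  commands:
    - [[0,0,0.6,0,1],[0,0,0,0,1],[0,0,0,0,1],[0,0,-12,0,1],[0,0,-40,0,1],[0,0,-50,0,1],[40,30,0,0,1],[40,40,0,0,1],[40,40,0,0,1],[40,40,0,0,1],[0,0,0,0,1]]

```text
time: 13.7
position: [0.4232, 0.4381, 0.1728]
tool_rot: [0.056, 3.141, 0.001]
ft_force: [0.4, -0.4, -0.1]
finger_gap: -0.0
finger_force: 0.0
```

```bash
python3 n.py n5 .580 .281 160 170 240 130 130
```

```text
13.7 [0.4232 0.4381 0.1728] [ 0.37 -0.35 -0.05]
top target [175.9 209.4] tip [ 53.9 302.2]
side target [286.8 158.4] tip [225.6 114.2]
```

View pics/n5.png

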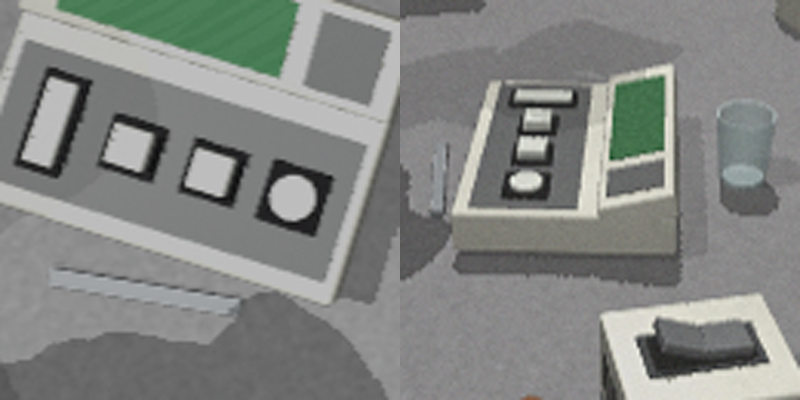

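The bar and round keys are sunk, the squares still stand, the rocker is tipped over and nothing else has moved. I'm handing in.

```bash
python3 -c "
from cell import robot
print(robot.hand_in())"
```

```text
the job is handed in; nothing more can be done
None
```

I tipped the rocker over, then pressed the round key and the bar key fully down in that order, and handed the job in at about 14 s of the 43 s limit. The last pictures show both square keys still up and nothing else visibly moved; the hand-in returned no verdict.

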